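# Finishing supplies back in their dishes

## Robot

A 7-joint arm with a two-finger parallel gripper is mounted at the origin on a cart in front of the work surface, level with it; the furniture and walls round the work are solid. World frame = base frame: x ahead of the robot, y to its left, z up, the work surface at z = 0. Lengths are in m, angles in rad, forces in N, time in s.
With the tool pointing down it reaches from about 0.4 to 0.875 m from the base axis. Payload 19.3 kg.
Tool frame: the origin (TCP) lies between the finger pads; the fingertips stand bot.tcp_to_tips ahead of it and the grasp point (between the pads) is the TCP (bot.tcp_to_tips is the distance from the TCP to the fingertips, in m); z points along the fingers, y is the line along which they close (so a half turn about z gives the same grasp; the last joint's range is limited). The gripper opens to 85 mm and grips with 20 to 120 N. Pads are 22 mm wide; open, the fingers measure 114 mm over their backs; the gripper's body (76 mm by 85 mm) begins 54 mm behind the grasp point. The pads swing forward as they close: fully open they stand 13 mm farther back than shut.
Start: joints at [1.141, 0.521, -0.036, 1.599, 0.021, 1.021, -0.113], TCP at [0.22, -0.585, 0.25] pointing down, gripper open.
Joint ranges: [-2.91, 2.91], [-0.3, 2.13], [-1.5, 1.42], [0.17, 2.43], [-1.26, 4.41], [0.16, 1.93], [-2.52, 2.52]. Speed limits (rad/s): [1.89, 1.89, 2.39, 2.39, 3.01, 3.01, 3.01].

## Interface

Orientations are given as [roll, pitch, yaw] about the fixed x, y, z axes, in that order (R = Rz(yaw) Ry(pitch) Rx(roll)).
In Python, from workcell import telemetry, grab_frame, bot gives the robot as it stands. The module is installed in compiled form; this text tells all that it offers.
- The arm moves only by the shell command python3 -m crank 'ROWS' [FORCE]. ROWS is text: rows parted by semicolons, each of 7 numbers parted by spaces: the finger opening in m, from 0 to 0.0854, then the shift along the tool's x, y, z in m, then the turn, a rotation vector about the tool's x, y, z in degrees. A call has exactly 8 rows; each row shifts and turns the commanded pose from where the row before left it, along the tool's axes as they then stand; what a row does not reach is not made up. A row lasts 1/12 s, in which the tool goes at most 41.7 mm and 7.16 degrees, less where a joint would pass 70% of its speed; a pose out of reach is approached as far as the arm can. A call with a gripper value outside its range is refused whole. The fingers move at their own pace and stop on an object; FORCE is the grip in N (left out, the last holds). Time passes only in rows, so rows that do not move let the fingers close, or fill a call up. It gives the time, the measured TCP pose, the force, the opening and the grip force at its end, in the units of the state.
- telemetry.observe(): the state, without advancing time (a new reading comes with each control period).
- grab_frame(name): name is "scene" or "top" or "wrist"; returns a dict with "pixels" (480x640x3 uint8, red, green, blue), "depth" (480x640 float32, m along the optical axis (not along the pixel's ray), 0 where there is no reading), "vertical_fov" (degrees; the focal length in pixels is half the picture's height over the tangent of half this angle, whatever the lens; pixels are square), "cx", "cy" (the principal point, pixels), "distortion" ([k1, k2, p1, p2, k3] as OpenCV has them; the pictures are not rectified), "R" (3x3) and "t" (3): a world point X has camera coordinates R X + t; the wrist camera has in their place "hand_eye" (4x4, takes a point from camera to tool coordinates, whose origin is the TCP and whose axes are the flange's). Camera axes: x right, y down, z forward; pixel columns grow to the right and rows downward; lengths in m; the calibration is good to about 2 mm. A picture is of the moment at which its call begins: read the wrist's pose just before it.
- bot.job_done(): hands the job in; it is judged then, once.
The state is a dict: "clock": time; "qpos": joint angles; "qd": joint speeds; "joint_efforts": joint torques, N m; "position": TCP position; "tool_rot": TCP orientation; "force": force on the tool from outside, world axes, zero at the start; "moment": the same for the moment, N m; "grip_width": finger opening in m; "finger_force": force on a finger pad.
Only numpy, scipy, OpenCV 4.12 (cv2) and the standard library are available. Lean on these libraries where they do the work, as an engineer would, in place of code of your own. Each camera call takes 0.05 s, during which the arm holds its last target. There are 200 camera calls.

## Task

Clear up the three finishing supplies: put the tin with the red lid in the red dish, the white bottle with the blue cap in the blue dish, and the flat brown emery roll in the pale wooden dish. Each must stand upright, right down in the recess of its dish. Leave the pale bronze collar where it lies.

Things in the scene. Friction and masses are not known exactly. Their poses are not given: they have to be found in the camera images.
- wax_tin_mid (a point): Loose round tin, white body, red lid (shut for good), 65 mm across, 32 mm high, standing. Point at its centre, 16 mm above its underside; z up.
- flux_bottle_mid (a point): Loose white bottle with a blue cap, 47 mm across, 84 mm high, standing; the cap (top 18 mm) is 45 mm across. Point at its centre, 42 mm above its underside; z up along the bottle.
- emery_roll_mid (a point): Loose roll of dark brown emery tape lying flat, 60 mm across, 25 mm high. Point at its centre (in its hole), 12.5 mm above its underside; z up.
- bronze_collar_mid (a point): Loose stepped ring of pale bronze, 52 mm across, 20 mm high; to be left alone. Point at its centre, 10 mm above its underside; z up.
- red_dish_in (a point): Red round dish, fixed to the bench, 93 mm across outside, with a round recess 81 mm wide and a black rubber pad in it. The recess floor lies 3 mm and the rim 7 mm above the bench (recess 4 mm deep). This point is the centre of the recess floor; z up. Home of the tin.
- blue_dish_in (a point): Blue round dish, fixed to the bench, 74 mm across outside, with a round recess 62 mm wide and a black rubber pad in it. The recess floor lies 3 mm and the rim 7 mm above the bench (recess 4 mm deep). This point is the centre of the recess floor; z up. Home of the bottle.
- wood_dish_in (a point): Pale wooden round dish, fixed to the bench, 88 mm across outside, with a round recess 76 mm wide and a black rubber pad in it. The recess floor lies 3 mm and the rim 7 mm above the bench (recess 4 mm deep). This point is the centre of the recess floor; z up. Home of the emery roll.
- hose_near (a point): Point on the ribbed hose of the grinding motor, a fixed obstacle: a 30 mm thick arch that rises from the bench 40 mm beyond this point, passes through it at 100 mm height, climbs to 250 mm about 0.24 m from here towards the robot and to the right, and goes down over the front edge of the bench. All the work lies to the left of it.
- helmet_near (a point): Nearest point of the black welding helmet, a fixed obstacle that stands behind the work, 200 mm wide and 270 mm high; this point, 117 mm up, is what juts out farthest towards the robot.
There are look-alikes about, which are no part of the job. Leave any orange look-alike of the part that bears emery_roll_mid alone.

How it is judged:
At the end, for the whole second after the job is handed in: Tin in the red dish, bottle in the blue dish, emery roll in the wooden dish: each centre within 12 mm of the recess centre, sitting on the recess floor (within 3 mm), upright (within 0.1 rad), at rest (horizontal distance between wax_tin_mid and red_dish_in below 0.012 m and z of wax_tin_mid in the frame of red_dish_in between 0.013 and 0.019 m and angle between each of wax_tin_mid, flux_bottle_mid, emery_roll_mid's own z axis and vertical below 0.1 rad and linear speed of each of wax_tin, flux_bottle, emery_roll below 0.02 m/s and horizontal distance between flux_bottle_mid and blue_dish_in below 0.012 m and z of flux_bottle_mid in the frame of blue_dish_in between 0.039 and 0.045 m and horizontal distance between emery_roll_mid and wood_dish_in below 0.012 m and z of emery_roll_mid in the frame of wood_dish_in between 0.0095 and 0.0155 m); the robot touches nothing.
It fails at once if the bronze collar is moved more than 20 mm (distance of bronze_collar_mid from where it was at the start of the episode above 0.02 m).
It also fails if it takes over 83 s, if anything falls off the work surface, if the arm or the gripper's body presses on something with over 40 N, if the wrist force passes 120 N, or if a joint passes its speed limit or range.

## Working session

There is one attempt and no reset: what is moved stays moved. The work goes in short steps, Python scripts to look and compute and a shell command to move; the robot and the scene stay as the last step left them, time stands still between calls to the robot, and variables do not carry over. Pictures are saved under pics/ and viewed, at most 14 in all, crops included, and the job is handed in when it is done.

```bash
mkdir -p pics; cat > h.py <<'E'
import numpy as np,cv2
from workcell import telemetry,grab_frame,bot
from scipy.spatial.transform import Rotation as Ro
def snap(n,fn):
    s=telemetry.observe();f=grab_frame(n);f['s']=s
    cv2.imwrite('pics/'+fn,f['pixels'][:,:,::-1]);np.save('pics/'+fn+'.npy',f,allow_pickle=True);return f
def load(fn): return np.load('pics/'+fn+'.npy',allow_pickle=True).item()
def K(f):
    F=240/np.tan(np.radians(f['vertical_fov'])/2);return np.array([[F,0,f['cx']],[0,F,f['cy']],[0,0,1]])
def pose(s): return Ro.from_euler('xyz',s['tool_rot']).as_matrix(),np.array(s['position'])
def ray(f,u,v):
    p=cv2.undistortPoints(np.array([[[u,v]]],float),K(f),np.array(f['distortion'],float))[0,0]
    d=np.array([p[0],p[1],1.])
    if f.get('R') is not None: R=np.array(f['R']);return -R.T@np.array(f['t']),R.T@d
    T=np.array(f['hand_eye']);R,p0=pose(f['s']);return p0+R@T[:3,3],R@T[:3,:3]@d
def atz(f,u,v,z):
    o,d=ray(f,u,v);return o+d*(z-o[2])/d[2]
def dep(f,u,v):
    o,d=ray(f,u,v);return o+d*f['depth'][int(v),int(u)]
E
python3 - <<'E'
from h import *
s=telemetry.observe();print(s,bot.tcp_to_tips)
for n in('scene','top','wrist'):
    f=snap(n,n+'0.png');print(n,f['vertical_fov'],f['cx'],f['cy'],f['distortion'],f.get('hand_eye'), f.get('t'))
E
```

```text
{'clock': 0.0, 'qpos': array([ 1.14079337,  0.52198983, -0.03632403,  1.59997251,  0.02123954,
        1.02113341, -0.11281075]), 'qd': array([ 1.54274931e-03,  7.45434868e-04,  1.62914148e-03, -8.19333553e-05,
       -9.66901953e-04, -4.81230538e-04,  3.86440105e-04]), 'joint_efforts': array([ 1.83039472e-03, -9.27085948e+01,  1.98071949e+00, -3.69917214e+01,
        1.80617580e-02,  8.37511732e-03, -2.37152165e-05]), 'position': array([ 0.21990338, -0.58470761,  0.24975356]), 'tool_rot': array([-3.14048138e+00,  1.15636214e-04,  3.59799406e-01]), 'force': array([ 0.12007659,  0.28998001, -0.57295134]), 'moment': array([-0.03081408,  0.02890545, -0.01966466]), 'finger_force': 0.0, 'grip_width': 0.0851412717953103} 0.019
scene 57.86219261562538 322.31844722403844 243.62307306488583 [0.01422007 0.         0.         0.         0.        ] None [0.60342169 0.16331788 0.71366677]
top 48.382400475444975 312.3399023683933 243.4044252404685 [-0.00453554  0.          0.          0.          0.        ] None [0.21735871 0.58350658 1.26904341]
wrist 69.26533289865586 323.9029235272388 239.29062518851418 [0.02148399 0.         0.         0.         0.        ] [[-1.06920613e-03 -9.48875480e-01 -3.15648826e-01  8.19582928e-02]
 [ 9.99999297e-01 -8.52676574e-04 -8.24085084e-04 -3.16929819e-04]
 [ 5.12807770e-04 -3.15649485e-01  9.48875724e-01 -1.23616361e-01]
 [ 0.00000000e+00  0.00000000e+00  0.00000000e+00  1.00000000e+00]] None
```

View pics/top0.png

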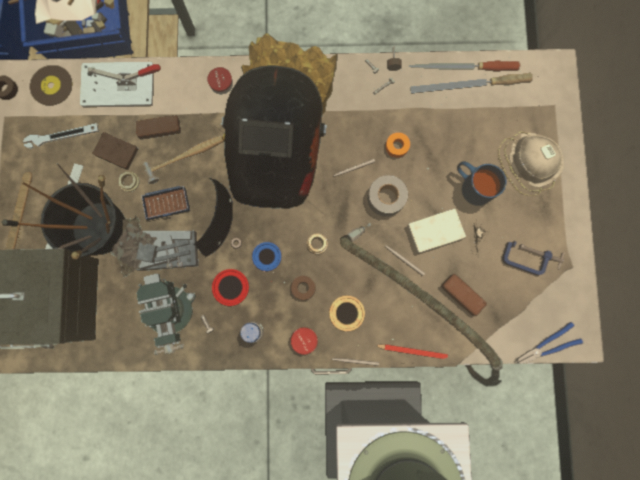

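View pics/scene0.png

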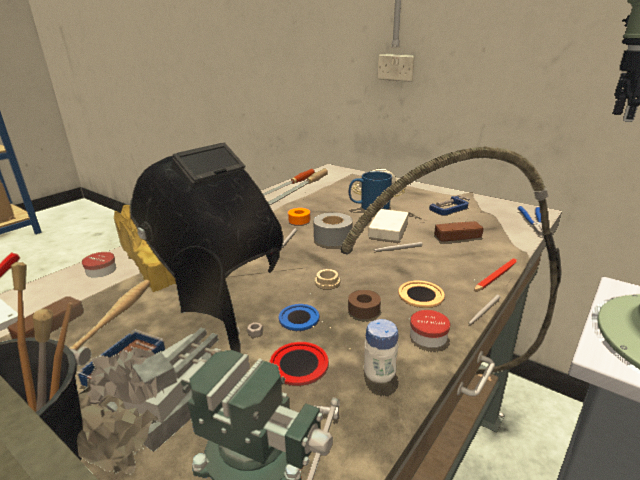

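Top view: the red dish is at (230,287), the blue dish at (266,257) and the wood dish at (347,313). The bottle is at (251,332) and the collar at (317,243).
- Tins: (303,341), and (219,79) far behind the helmet. The near one fits.
- Rolls: brown (303,288), grey (388,195), orange (398,145). The brown one fits.

I'll confirm these in an enlarged crop.

```bash
python3 - <<'E'
from h import *
f=load('top0.png')
c=f['pixels'][225:375,190:390,::-1];cv2.imwrite('pics/crop.png',cv2.resize(c,None,fx=4,fy=4,interpolation=2))
for n,u,v,z in [('red',230,287,.005),('blue',266,257,.005),('wood',347,313,.005),('bottle',251,332,.084),('tin',303.5,341,.032),('roll',303,288,.025),('collar',317.5,243,.02)]:
    print(n,atz(f,u,v,z).round(4),dep(f,u,v).round(3))
print(f['R'])
E
```

```text
red [0.4858 0.4154 0.005 ] [0.486 0.415 0.008]
blue [0.5597 0.3251 0.005 ] [0.56  0.325 0.004]
wood [0.4167 0.1248 0.005 ] [0.417 0.125 0.005]
bottle [0.3758 0.3531 0.084 ] [0.376 0.353 0.087]
tin [0.3512 0.2328 0.032 ] [0.351 0.233 0.032]
roll [0.4792 0.2325 0.025 ] [0.481 0.233 0.001]
collar [0.5909 0.1949 0.02  ] [0.593 0.195 0.005]
[[-0.01597702 -0.99982578 -0.00965148]
 [-0.99007061  0.01716793 -0.13951861]
 [ 0.13966     0.00732656 -0.99017241]]
```

View pics/crop.png

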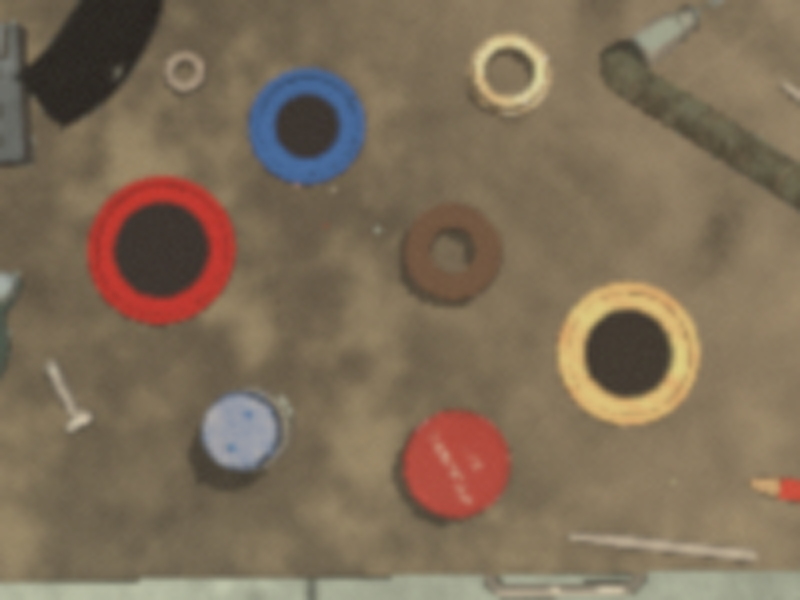

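Crop confirms: brown roll at crop (452,253), red-lid tin (457,465), blue-cap bottle (241,431), dishes (162,251) red, (307,127) blue, (629,354) wood. Next I'll check obstacle clearances and joint details.

```bash
python3 - <<'E'
from h import *
f=load('top0.png')
v,u=np.mgrid[100:400:1,100:560:1];
p=cv2.undistortPoints(np.stack([u.ravel(),v.ravel()],1)[:,None].astype(float),K(f),f['distortion'])[:,0]
d=f['depth'][v.ravel(),u.ravel()]
P=(np.c_[p,np.ones(len(p))]*d[:,None]-f['t'])@np.array(f['R']);P=P[d>0]
H=P[(P[:,2]>.03)&(P[:,2]<.5)]
# height map 4cm
for x in np.arange(.72,.24,-.04):
    print('%.2f'%x,' '.join('%3d'%(1000*max(H[(abs(H[:,0]-x)<.02)&(abs(H[:,1]-y)<.02)][:,2],default=0)) for y in np.arange(.60,-.48,-.04)))
E
```

```text
0.72   0  30   0   0 151 176 199 205 206 201 174   0   0  53  54  55  53   0   0  99  99 100   0   0   0   0   0
0.68   0   0  30   0 156 144 163 169 172 167 103   0   0  50  54  55  52   0  34  35  99 100   0   0   0   0   0
0.64  59  59  58   0 158 126   0   0   0   0   0   0  44  42  47  54  37  36  40  39   0   0   0   0   0   0   0
0.60  99  93  84 139 154   0   0   0   0   0   0  74 100  47   0   0  36  40  38  38   0   0   0   0   0   0   0
0.56  97  84  82 122  68   0   0   0   0   0   0   0 158 172   0   0  35  38  32   0   0   0   0   0   0   0   0
0.52 108 112  81   0   0   0   0   0   0  31   0   0 154 200 218   0   0   0  33  34   0   0   0   0   0   0   0
0.48 124 125 119   0   0   0   0   0  31  32  32   0   0   0 230 243   0   0  41  39  38   0   0   0   0   0   0
0.44 125 125 123   0   0   0   0   0   0  32  31   0   0   0   0 248 256 252  34  40  40   0   0   0   0   0   0
0.40 123 128 126   0   0   0  92  88   0  37  35   0   0   0   0   0 257 259 250  38  39   0   0   0   0   0   0
0.36   0  92  98   0   0   0  92  86  37  39  39   0   0   0   0   0   0 252 251 231   0   0   0   0   0   0   0
0.32  47  79  76   0   0   0   0   0  31  38  38   0   0   0   0   0   0   0 226 226 184   0   0   0   0   0   0
0.28   0   0   0   0   0   0   0   0   0   0   0   0   0   0   0   0   0   0   0 169 171  57   0   0   0   0   0
```

```bash
python3 -m crank '0.085 0 0 -0.037 0 0 0;0.085 0 0 -0.037 0 0 0;0.085 0 0 -0.037 0 0 0;0.085 0.038 0 0 0 0 -3.5;0.085 0.038 0 0 0 0 -3.5;0.085 0.038 0 0 0 0 -3.5;0.085 0.038 0 0 0 0 -3.5;0.085 0.038 0 0 0 0 -3.5' 30
python3 -m crank '0.085 0.038 0 0 0 0 -3.5;0.085 0.038 0 0 0 0 -3.5;0.085 0.038 0 0 0 0 -3.5;0.085 0.038 0 0 0 0 -3.5;0.085 0.038 0 0 0 0 -3.5;0.085 0.038 0 0 0 0 -3.5;0.085 0.038 0 0 0 0 -3.5;0.085 0.038 0 0 0 0 -3.5'
```

```text
clock: 0.82
position: [0.3892, -0.4962, 0.361]
tool_rot: [-3.141, 0.0, 0.668]
force: [-0.0, -0.3, 0.8]
grip_width: 0.085
finger_force: 0.0
clock: 1.48
position: [0.5806, -0.2638, 0.361]
tool_rot: [-3.141, -0.0, 1.157]
force: [1.1, 0.7, 0.2]
grip_width: 0.0849
finger_force: 0.0
```

```bash
python3 -m crank '0.085 0.038 0 0 0 0 -3.5;0.085 0.038 0 0 0 0 -3.5;0.085 0.038 0 0 0 0 -3.5;0.085 0.038 0 0 0 0 -3.5;0.085 0.038 0 0 0 0 -3.5;0.085 0.038 0 0 0 0 -3.5;0.085 0.038 0 0 0 0 -3.5;0.085 0.038 0 0 0 0 -3.5'
python3 -m crank '0.085 0.038 0 0 0 0 -3.5;0.085 0.038 0 0 0 0 -3.5;0.085 0.038 0 0 0 0 -3.5;0.085 0.038 0 0 0 0 -3.5;0.085 0.038 0 0 0 0 -3.5;0.085 0.038 0 0 0 0 -3.5;0.085 0.038 0 0 0 0 -3.5;0.085 0 0 0 0 0 -6.8'
python3 -m crank '0.085 0 0 0 0 0 -6.8;0.085 0 0 0 0 0 -6.8;0.085 0 0 0 0 0 -6.8;0.085 0 0 0 0 0 -6.8;0.085 0 0 0 0 0 -6.8;0.085 0 0 0 0 0 -6.8;0.085 0 0 0 0 0 0;0.085 0 0 0 0 0 0'
```

```text
clock: 2.15
position: [0.6405, 0.0312, 0.3609]
tool_rot: [-3.141, -0.0, 1.645]
force: [0.6, -1.0, -0.5]
grip_width: 0.0852
finger_force: 0.0
clock: 2.82
position: [0.5694, 0.2926, 0.3615]
tool_rot: [3.141, -0.004, 2.2]
force: [-0.9, 0.2, -0.2]
grip_width: 0.0853
finger_force: 0.0
clock: 3.48
position: [0.574, 0.2847, 0.361]
tool_rot: [-3.141, -0.001, 2.897]
force: [0.1, -0.9, -0.3]
grip_width: 0.0849
finger_force: 0.0
```

```bash
python3 -m crank '0.085 0 0 0 0 0 -7;0.085 0 0 0 0 0 -7;0.085 0.0385 0.0135 0 0 0 0;0.085 0.0385 0.0135 0 0 0 0;0.085 0.0385 0.0135 0 0 0 0;0.085 0.0385 0.0135 0 0 0 0;0.085 0.0385 0.0135 0 0 0 0;0.085 0 0 0.03 0 0 0'
python3 -m crank '0.085 0 0 0.04 0 0 0;0.085 0 0 0.04 0 0 0;0.085 0 0 0.035 0 0 0;0.085 0 0 0 0 0 0;0.085 0 0 0 0 0 0;0.085 0 0 0 0 0 0;0.085 0 0 0 0 0 0;0.085 0 0 0 0 0 0'
python3 - <<'E'
from h import *
f=snap('wrist','w1.png');print(f['s']['position'],f['s']['tool_rot'],f['s']['qpos'].round(2))
E
```

```text
clock: 4.15
position: [0.3753, 0.3562, 0.336]
tool_rot: [3.136, 0.005, -3.136]
force: [1.5, 1.9, 1.4]
grip_width: 0.0851
finger_force: 0.0
clock: 4.82
position: [0.3818, 0.3522, 0.2181]
tool_rot: [3.14, 0.002, -3.139]
force: [0.3, -0.2, -0.3]
grip_width: 0.0849
finger_force: 0.0
[0.38179119 0.35222147 0.21810675] [ 3.14004787e+00  2.17076289e-03 -3.13911213e+00] [-0.22  0.52 -0.87  1.88  0.48  0.96  0.26]
```

View pics/w1.png

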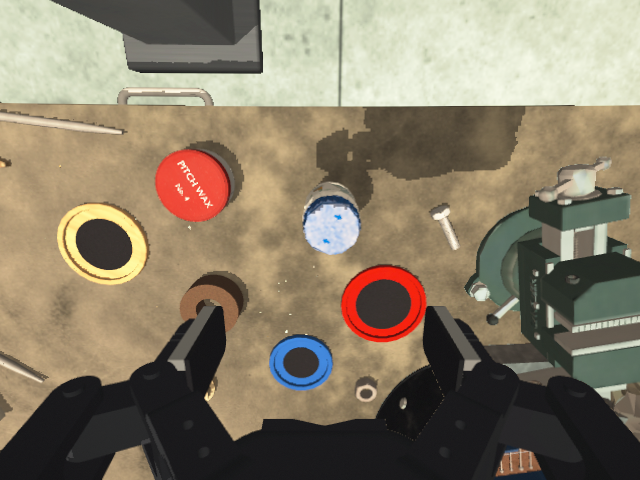

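The wrist view shows everything: cap at (331,229), tin lid (193,185), wood dish (103,244), red dish (384,303), blue dish (301,363), and the roll partly hidden at about (210,300).

```bash
python3 - <<'E'
from h import *
f=load('w1.png');hsv=cv2.cvtColor(f['pixels'],cv2.COLOR_RGB2HSV)
for n,u,v,z in [('bottle',331,229,.084),('tin',192.5,185.5,.032),('wood',103.5,244,.007),('red',384,303.5,.007),('blue',301,362.5,.007)]:
    print(n,atz(f,u,v,z).round(4))
g=load('top0.png')
for n,u,v,z in [('red',230.2,287.4,.007),('blue',266.4,256.4,.007),('wood',346.9,313.2,.007),('bottle',250,332.5,.084),('tin',304,341,.032),('roll',302.7,288,.025)]:
    print(n,atz(g,u,v,z).round(4))
E
```

```text
bottle [0.3789 0.3585 0.084 ]
tin [0.3545 0.2362 0.032 ]
wood [0.4185 0.1305 0.007 ]
red [0.4867 0.4185 0.007 ]
blue [0.563  0.3271 0.007 ]
red [0.4847 0.4146 0.007 ]
blue [0.561  0.3239 0.007 ]
wood [0.4162 0.1252 0.007 ]
bottle [0.3746 0.3554 0.084 ]
tin [0.3512 0.2316 0.032 ]
roll [0.4792 0.2332 0.025 ]
```

```bash
python3 -m crank '0.085 0.005 0.005 0.008 0 0 0;0.085 0 0 0.04 0 0 0;0.085 0 0 0.04 0 0 0;0.085 0 0 0.04 0 0 0;0.085 0 0 0.04 0 0 0;0.085 0 0 0 0 0 0;0.02 0 0 0 0 0 0;0.02 0 0 0 0 0 0' 40
python3 -m crank '0.02 0 0 0 0 0 0;0.02 0 0 0 0 0 0;0.02 0 0 0 0 0 0;0.02 0 0 0 0 0 0;0.02 0 0 0 0 0 0;0.02 0 0 0 0 0 0;0.02 0 0 0 0 0 0;0.02 0 0 0 0 0 0'
```

```text
clock: 5.53
position: [0.3763, 0.3578, 0.0502]
tool_rot: [3.14, 0.001, -3.138]
force: [-0.3, -0.4, 0.6]
grip_width: 0.0634
finger_force: 0.0
clock: 6.2
position: [0.3771, 0.3576, 0.0509]
tool_rot: [3.139, 0.003, -3.138]
force: [-2.0, -1.4, 15.0]
grip_width: 0.0449
finger_force: 38.5
```

```bash
python3 -m crank '0.02 0 0 -0.02 0 0 0;0.02 0 0 -0.03 0 0 0;0.02 0 0 -0.03 0 0 0;0.02 -0.037 -0.0063 0 0 0 0;0.02 -0.037 -0.0063 0 0 0 0;0.02 -0.037 -0.0063 0 0 0 0;0.02 -0.037 -0.0063 0 0 0 0;0.02 -0.037 -0.0063 0 0 0 0'
python3 -m crank '0.02 0 0 0 0 0 0;0.02 0 0 0 0 0 0;0.02 0 0 0 0 0 0;0.02 0 0 0 0 0 0;0.02 0 0 0 0 0 0;0.02 0 0 0 0 0 0;0.02 0 0 0 0 0 0;0.02 0 0 0 0 0 0'
python3 - <<'E'
from h import *
f=snap('scene','s1.png');snap('wrist','w2.png')
cv2.imwrite('pics/s1c.png',cv2.resize(f['pixels'][180:420,200:480,::-1],None,fx=2.5,fy=2.5))
E
```

```text
clock: 6.87
position: [0.5637, 0.3249, 0.1307]
tool_rot: [3.14, 0.002, -3.139]
force: [-0.5, 0.6, 0.5]
grip_width: 0.045
finger_force: 41.4
clock: 7.53
position: [0.5611, 0.326, 0.1285]
tool_rot: [-3.142, 0.0, -3.137]
force: [-0.4, 0.6, -0.2]
grip_width: 0.0449
finger_force: 41.4
```

View pics/s1c.png

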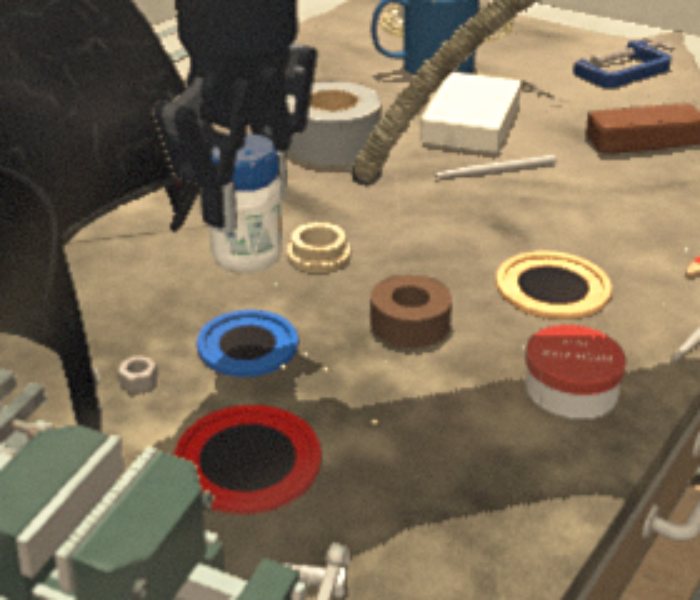

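View pics/w2.png

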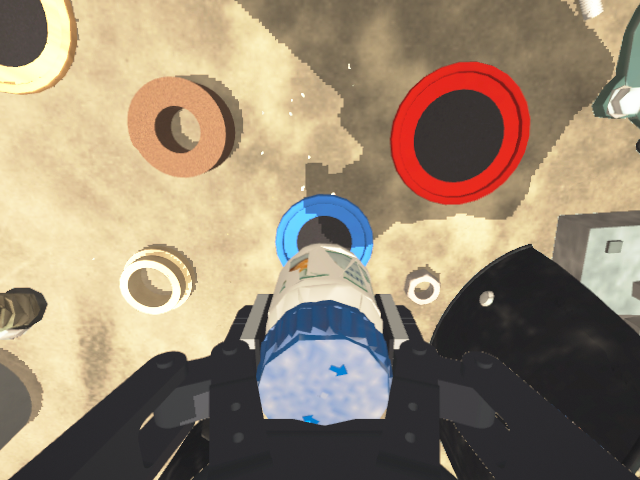

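The bottle hangs upright above the blue dish (dish edges at columns 276–372). The roll top is at (178,126), the red dish at (460,133) and the cap top at about (325,362).

```bash
python3 - <<'E'
from h import *
f=load('w2.png');print(f['s']['position'])
for n,u,v,z in [('roll',177.5,127,.025),('red',460,133,.007),('captop',325,362,.162),('cap far edge',325,301,.162),('blueL',276,240,.007),('blueR',372.5,240,.007),('blue far edge',324,195,.007)]:
    print(n,atz(f,u,v,z).round(4))
E
```

```text
[0.56112578 0.32593211 0.12841354]
roll [0.4831 0.2358 0.025 ]
red [0.4866 0.4177 0.007 ]
captop [0.5501 0.3267 0.162 ]
cap far edge [0.529  0.3266 0.162 ]
blueL [0.5628 0.2909 0.007 ]
blueR [0.5626 0.3627 0.007 ]
blue far edge [0.5288 0.3265 0.007 ]
```

```bash
python3 -m crank '0.02 0 0 0.03 0 0 0;0.02 0 0 0.03 0 0 0;0.02 0 0 0.01 0 0 0;0.02 0 0 0.0035 0 0 0;0.02 0 0 0 0 0 0;0.02 0 0 0 0 0 0;0.02 0 0 0 0 0 0;0.02 0 0 0 0 0 0'
```

```text
clock: 8.3
position: [0.5615, 0.326, 0.0554]
tool_rot: [3.141, 0.001, -3.138]
force: [0.0, -0.5, -1.0]
grip_width: 0.0452
finger_force: 41.5
```

```bash
python3 -m crank '0.02 0 0 0.001 0 0 0;0.085 0 0 0 0 0 0;0.085 0 0 0 0 0 0;0.085 0 0 0 0 0 0;0.085 0 0 0 0 0 0;0.085 0 0 0 0 0 0;0.085 0 0 -0.02 0 0 0;0.085 0 0 -0.03 0 0 0'
python3 -m crank '0.085 0 0 -0.035 0 0 0;0.085 0 0 -0.035 0 0 0;0.085 0.0265 -0.03 0 0 0 0;0.085 0.0265 -0.03 0 0 0 0;0.085 0.0265 -0.03 0 0 0 0;0.085 0 0 0 0 0 0;0.085 0 0 0 0 0 0;0.085 0 0 0 0 0 0'
python3 - <<'E'
from h import *
f=snap('wrist','w3.png');g=snap('scene','s2.png');print(f['s']['position'])
a=cv2.resize(g['pixels'][200:400,220:440,::-1],(396,360));b=cv2.resize(f['pixels'][:,:,::-1],(400,300));
o=np.zeros((360,796,3),np.uint8);o[:,:396]=a;o[:300,396:]=b;cv2.imwrite('pics/m3.png',o)
E
```

```text
clock: 8.97
position: [0.56, 0.3251, 0.102]
tool_rot: [-3.14, -0.004, -3.137]
force: [-0.6, -0.4, 0.3]
grip_width: 0.085
finger_force: 0.0
clock: 9.63
position: [0.4827, 0.2358, 0.1743]
tool_rot: [3.141, 0.001, -3.138]
force: [0.1, 0.1, -1.1]
grip_width: 0.085
finger_force: 0.0
[0.4827404  0.23584694 0.17426163]
```

View pics/m3.png

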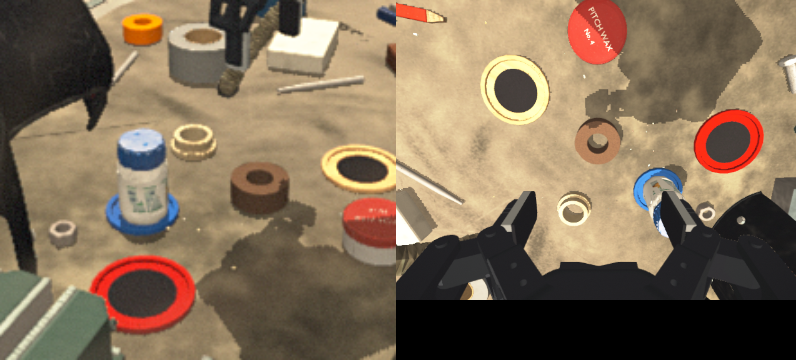

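The bottle stands in the blue dish. In the wrist view the roll top is at about (322,227) and the wood dish at about (191,144).

```bash
python3 - <<'E'
from h import *
f=load('w3.png')
for n,u,v,z in [('roll',322,226.5,.025),('wood',191,143.5,.007)]: print(n,atz(f,u,v,z).round(4))
E
python3 -m crank '0.085 0 0 0.036 0 0 0;0.085 0 0 0.036 0 0 0;0.085 0 0 0.036 0 0 0;0.085 0 0 0.03 0 0 0;0.085 0 0 0.008 0 0 0;0.085 0 0 0 0 0 0;0.085 0 0 0 0 0 0;0.085 0 0 0 0 0 0'
```

```text
roll [0.4822 0.235  0.025 ]
wood [0.4182 0.1296 0.007 ]
clock: 10.4
position: [0.483, 0.2364, 0.0294]
tool_rot: [3.14, 0.002, -3.138]
force: [0.7, -0.1, 0.0]
grip_width: 0.0848
finger_force: 0.0
```

```bash
python3 -m crank '0.085 0 0 0.003 0 0 0;0.02 0 0 0 0 0 0;0.02 0 0 0 0 0 0;0.02 0 0 0 0 0 0;0.02 0 0 0 0 0 0;0.02 0 0 0 0 0 0;0.02 0 0 0 0 0 0;0.02 0 0 0 0 0 0' 40
python3 -m crank '0.02 0 0 0 0 0 0;0.02 0 0 -0.02 0 0 0;0.02 0 0 -0.03 0 0 0;0.02 0 0 -0.03 0 0 0;0.02 0 0 0 0 0 0;0.02 0 0 0 0 0 0;0.02 0 0 0 0 0 0;0.02 0 0 0 0 0 0'
python3 - <<'E'
from h import *
f=snap('wrist','w4.png');print(f['s']['position'])
E
```

```text
clock: 11.07
position: [0.4825, 0.2356, 0.0257]
tool_rot: [3.142, 0.001, -3.138]
force: [-2.2, -2.7, 13.1]
grip_width: 0.0582
finger_force: 40.3
clock: 11.73
position: [0.4817, 0.2352, 0.104]
tool_rot: [-3.141, -0.001, -3.138]
force: [-0.9, -0.5, -2.1]
grip_width: 0.0584
finger_force: 44.8
[0.48171421 0.23517351 0.10400818]
```

View pics/w4.png

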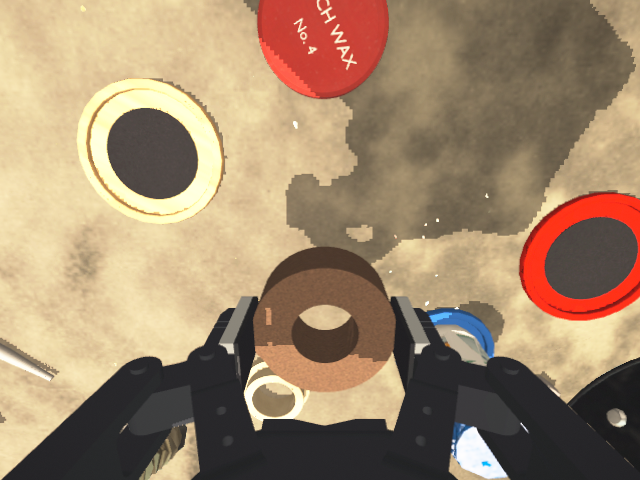

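The roll is held level, with its top centre at about (325,330). The wood dish is at (151,151).

```bash
python3 - <<'E'
from h import *
f=load('w4.png')
for n,u,v,z in [('roll',325,330,.103),('wood',151,151,.007)]: print(n,atz(f,u,v,z).round(4))
E
```

```text
roll [0.4819 0.2361 0.103 ]
wood [0.4176 0.1294 0.007 ]
```

```bash
python3 -m crank '0.02 0.016 -0.0267 0 0 0 0;0.02 0.016 -0.0267 0 0 0 0;0.02 0.016 -0.0267 0 0 0 0;0.02 0.016 -0.0267 0 0 0 0;0.02 0 0 0 0 0 0;0.02 0 0 0.03 0 0 0;0.02 0 0 0.03 0 0 0;0.02 0 0 0 0 0 0'
python3 -m crank '0.02 0 0 0.01 0 0 0;0.02 0 0 0.0035 0 0 0;0.02 0 0 0 0 0 0;0.02 0 0 0 0 0 0;0.02 0 0 0 0 0 0;0.02 0 0 0 0 0 0;0.02 0 0 0 0 0 0;0.02 0 0 0 0 0 0'
```

```text
clock: 12.45
position: [0.4164, 0.1279, 0.0411]
tool_rot: [-3.14, -0.006, -3.137]
force: [-1.7, -0.7, -2.7]
grip_width: 0.0581
finger_force: 44.7
clock: 13.12
position: [0.4187, 0.1285, 0.0316]
tool_rot: [3.142, 0.0, -3.138]
force: [0.5, 0.2, -0.3]
grip_width: 0.0582
finger_force: 44.7
```

```bash
python3 -m crank '0.02 0 0 0.0015 0 0 0;0.02 0 0 0 0 0 0;0.085 0 0 0 0 0 0;0.085 0 0 0 0 0 0;0.085 0 0 0 0 0 0;0.085 0 0 0 0 0 0;0.085 0 0 0 0 0 0;0.085 0 0 -0.03 0 0 0'
python3 -m crank '0.085 0 0 -0.037 0 0 0;0.085 0 0 -0.037 0 0 0;0.085 0.0162 0.0268 0 0 0 0;0.085 0.0162 0.0268 0 0 0 0;0.085 0.0162 0.0268 0 0 0 0;0.085 0.0162 0.0268 0 0 0 0;0.085 0 0 0 0 0 0;0.085 0 0 0 0 0 0'
python3 - <<'E'
from h import *
f=snap('wrist','w5.png');print(f['s']['position'])
E
```

```text
clock: 13.78
position: [0.4169, 0.1282, 0.0572]
tool_rot: [-3.141, -0.005, -3.137]
force: [-1.5, -1.5, -0.5]
grip_width: 0.0849
finger_force: 0.0
clock: 14.45
position: [0.3526, 0.2367, 0.1339]
tool_rot: [3.141, 0.0, -3.135]
force: [0.5, -0.2, 0.3]
grip_width: 0.0849
finger_force: 0.0
[0.35255822 0.23665615 0.13393815]
```

View pics/w5.png

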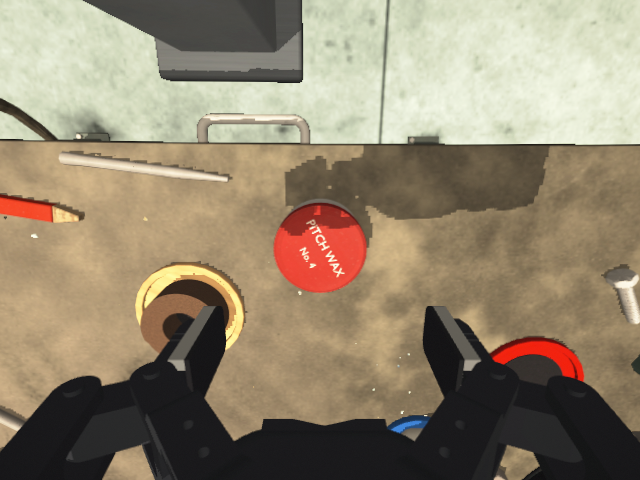

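The roll sits in the wood dish; I'll verify it later. The tin lid is at (320,248).

```bash
python3 - <<'E'
from h import *
f=load('w5.png')
for n,u,v,z in [('tin',320.5,248,.032),('roll',182,325,.028),('wood',189,309,.007)]: print(n,atz(f,u,v,z).round(4))
E
```

```text
tin [0.3534 0.2349 0.032 ]
roll [0.4173 0.1305 0.028 ]
wood [0.4157 0.1282 0.007 ]
```

```bash
python3 -m crank '0.085 -0.001 -0.0015 0.02 0 0 0;0.085 0 0 0.035 0 0 0;0.085 0 0 0.035 0 0 0;0.085 0 0 0.012 0 0 0;0.085 0 0 0.002 0 0 0;0.085 0 0 0 0 0 0;0.02 0 0 0 0 0 0;0.02 0 0 0 0 0 0' 40
python3 -m crank '0.02 0 0 0 0 0 0;0.02 0 0 0 0 0 0;0.02 0 0 0 0 0 0;0.02 0 0 0 0 0 0;0.02 0 0 0 0 0 0;0.02 0 0 0 0 0 0;0.02 0 0 0 0 0 0;0.02 0 0 0 0 0 0'
```

```text
clock: 15.17
position: [0.3551, 0.234, 0.0309]
tool_rot: [3.141, 0.002, -3.139]
force: [-2.2, -3.5, 36.2]
grip_width: 0.0639
finger_force: 37.2
clock: 15.83
position: [0.3551, 0.2339, 0.0311]
tool_rot: [3.141, 0.002, -3.139]
force: [-1.2, -1.4, 9.4]
grip_width: 0.0634
finger_force: 41.4
```

```bash
python3 -m crank '0.02 0 0 -0.02 0 0 0;0.02 0 0 -0.03 0 0 0;0.02 0 0 -0.03 0 0 0;0.02 -0.0222 0.0305 0 0 0 0;0.02 -0.0222 0.0305 0 0 0 0;0.02 -0.0222 0.0305 0 0 0 0;0.02 -0.0222 0.0305 0 0 0 0;0.02 -0.0222 0.0305 0 0 0 0'
python3 -m crank '0.02 -0.0222 0.0305 0 0 0 0;0.02 0 0 0 0 0 0;0.02 0 0 0 0 0 0;0.02 0 0 0 0 0 0;0.02 0 0 0 0 0 0;0.02 0 0 0 0 0 0;0.02 0 0 0 0 0 0;0.02 0 0 0 0 0 0'
python3 - <<'E'
from h import *
f=snap('wrist','w6.png');print(f['s']['position'])
E
```

```text
clock: 16.5
position: [0.4663, 0.3878, 0.1113]
tool_rot: [3.141, 0.001, -3.139]
force: [0.5, 0.8, -1.3]
grip_width: 0.0629
finger_force: 45.5
clock: 17.17
position: [0.4869, 0.417, 0.1101]
tool_rot: [-3.141, 0.0, -3.138]
force: [-0.2, -0.3, -0.8]
grip_width: 0.0632
finger_force: 45.4
[0.48691626 0.4170158  0.11014941]
```

View pics/w6.png

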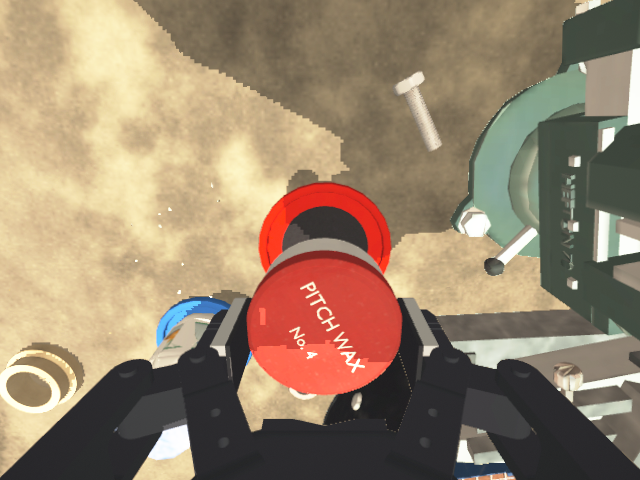

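The tin is held level, and both tin and dish are centred on column 325. Next is a check in x before lowering.

```bash
python3 - <<'E'
from h import *
f=load('w6.png')
for n,u,v,z in [('tin',324.5,322,.111),('redfar',325,182,.007)]: print(n,atz(f,u,v,z).round(4))
E
python3 -m crank '0.02 0 0 0.03 0 0 0;0.02 0 0 0.03 0 0 0;0.02 0 0 0.01 0 0 0;0.02 0 0 0.0045 0 0 0;0.02 0 0 0 0 0 0;0.02 0 0 0 0 0 0;0.02 0 0 0 0 0 0;0.02 0 0 0 0 0 0'
```

```text
tin [0.4822 0.4177 0.111 ]
redfar [0.4424 0.4182 0.007 ]
clock: 17.88
position: [0.4871, 0.4178, 0.0362]
tool_rot: [3.141, 0.001, -3.138]
force: [-0.5, 0.2, -2.1]
grip_width: 0.0632
finger_force: 45.5
```

```bash
python3 -m crank '0.02 -0.002 0 0.0015 0 0 0;0.02 0 0 0 0 0 0;0.02 0 0 0 0 0 0;0.085 0 0 0 0 0 0;0.085 0 0 0 0 0 0;0.085 0 0 0 0 0 0;0.085 0 0 0 0 0 0;0.085 0 0 0 0 0 0'
python3 -m crank '0.085 0 0 -0.02 0 0 0;0.085 0 0 -0.03 0 0 0;0.085 0 0 -0.03 0 0 0;0.085 0.03 -0.01 -0.02 0 0 0;0.085 0.03 -0.01 -0.02 0 0 0;0.085 0.03 -0.01 -0.02 0 0 0;0.085 0 -0.03 -0.02 0 0 0;0.085 0 -0.03 -0.02 0 0 0'
python3 -m crank '0.085 0 -0.02 -0.02 0 0 0;0.085 0 0 0 0 0 0;0.085 0 0 0 0 0 0;0.085 0 0 0 0 0 0;0.085 0 0 0 0 0 0;0.085 0 0 0 0 0 0;0.085 0 0 0 0 0 0;0.085 0 0 0 0 0 0'
python3 - <<'E'
from h import *
f=snap('wrist','w7.png');g=snap('scene','s7.png');print(f['s']['position'])
cv2.imwrite('pics/s7c.png',cv2.resize(g['pixels'][230:400,240:460,::-1],None,fx=3,fy=3))
E
```

```text
clock: 18.55
position: [0.4888, 0.4175, 0.0337]
tool_rot: [-3.142, -0.0, -3.138]
force: [0.7, -0.2, 0.3]
grip_width: 0.0848
finger_force: 0.0
clock: 19.22
position: [0.3972, 0.3272, 0.2147]
tool_rot: [-3.141, 0.0, -3.134]
force: [1.8, -0.9, 0.0]
grip_width: 0.0852
finger_force: 0.0
clock: 19.88
position: [0.3989, 0.3076, 0.2334]
tool_rot: [-3.142, -0.001, -3.137]
force: [0.3, -0.4, 0.4]
grip_width: 0.085
finger_force: 0.0
[0.39890654 0.307553   0.23337835]
```

View pics/w7.png

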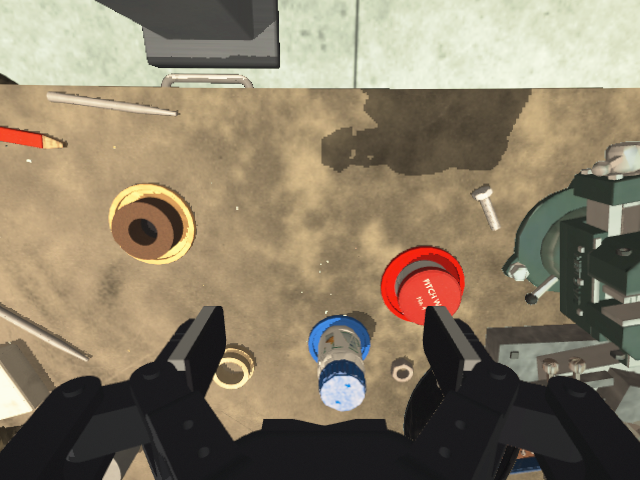

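View pics/s7c.png

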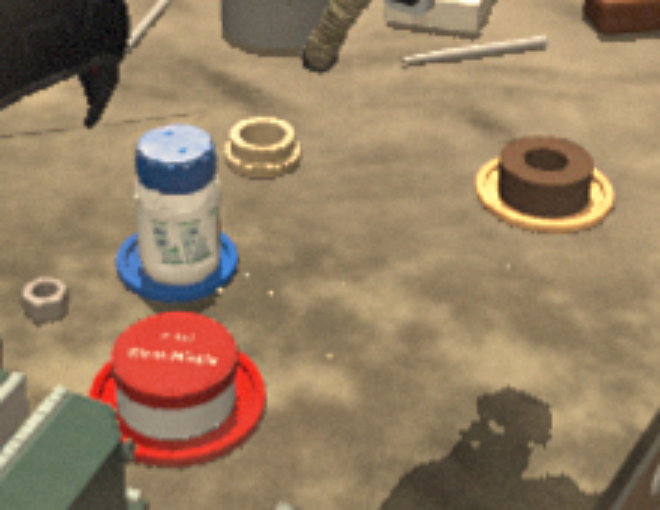

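All three stand in their dishes, and the collar hasn't moved. In the wrist view the tin lid is at (430,295) with its dish at (423,285), the roll top at (143,230) with its dish at (152,224), and the cap at (342,392). A last numeric check of offset and height:

```bash
python3 - <<'E'
from h import *
f=load('w7.png')
for n,u,v,z in [('tin',430.5,296,.035),('red',423,285.5,.007),('roll',143.5,230,.028),('wood',152,223.5,.007),('cap',342,392,.087),('blue',340,341,.007),('collar',233,372,.01)]: print(n,atz(f,u,v,z).round(4),dep(f,u,v)[2].round(4))
o=[np.median([dep(f,u+i,v+j)[2] for i in range(-3,4) for j in range(-3,4)]) for u,v in [(432,280),(432,305),(125,225),(162,240),(335,392),(350,392),(280,250)]]
print(np.round(o,4))
E
```

```text
tin [0.4869 0.4185 0.035 ] 0.0339
red [0.4886 0.4185 0.007 ] 0.0352
roll [0.4188 0.1308 0.028 ] 0.0051
wood [0.4181 0.1294 0.007 ] 0.0035
cap [0.562 0.326 0.087] 0.088
blue [0.5609 0.3277 0.007 ] 0.0376
collar [0.6023 0.1998 0.01  ] 0.001
[0.0348 0.0355 0.0279 0.0282 0.0882 0.0881 0.0009]
```

```bash
python3 -c "
from workcell import bot
print(bot.job_done())"
```

```text
the job is handed in; nothing more can be done
None
```

The tin, bottle and emery roll each stand upright in the recess of their own dish, measured within about 3 mm of centre. I left the bronze collar untouched and handed the job in at about 20 s of the 83 s allowed; the hand-in gave no verdict.

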